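# Open a pantry jar in the jar brace

### The job

Slide the square-footed jar along the counter into the wooden jar brace, its foot under the two lips and fully home against the end stop, so that it cannot turn. Then unscrew its tight lid anticlockwise, stop turning as soon as the threads let go, and lift the lid to about two centimetres above the jar's mouth. Finish while holding it there in the gripper, level and over the mouth, with the jar still home; do not disturb the other things on the counter.

Things in the scene. Friction and masses are not known exactly. Their poses are not given: they have to be found in the camera images.
- jar: White ceramic jar, loose, 0.45 kg: square foot 70 x 70 mm, 8 mm thick; round body 56 mm across up to 40 mm; neck 38 mm across, mouth 70 mm high. Origin: centre of the underside; z up, x and y square to the foot (any side may enter the brace). Unbraced it turns with its lid; it can be dragged by the lid, but pressed down it sticks and tips.
- jar_mouth (a point): Centre of the jar's mouth (top of the neck), 70 mm above the centre of its underside; axes as the jar's.
- lid: The jar's ribbed round metal lid, 58 mm across, 30 mm high, 60 g, screwed on tight. Origin: centre of its lower edge, about 54 mm above the counter when screwed on; z up. Right-hand thread: loosens anticlockwise seen from above, with 0.2 to 0.6 N m; a sprung seal pushes it up with about 14 N.
- lid_top (a point): Centre of the lid's flat top, 30 mm above its lower edge. The thread lets go after a turn of 50 to 65 degrees (plus up to 4 degrees of play of the jar in the brace): the lid springs up by about 3 mm and then lifts straight off. A turn of 75 to 80 degrees always frees it; further ridges stop it at about 85 to 100 degrees.
- lid_mark (a point): A point on the lid's flat top 20 mm from its axis, on its +x (no visible mark). On the tight lid it lies 15 to 25 degrees anticlockwise of the jar's +x; the thread lets go at 76 degrees.
- brace: Wooden jar brace fixed to the counter, 19.5 mm high, no floor. Origin: on the counter, where the centre of the jar's underside is when home (the end stop allows 1 mm more). x: the way the jar slides in; z up. Two rails along x, 74 mm apart, 130 mm over all, from x = -63 to +37 mm; over each a lip overhangs inwards by 6 mm (62 mm between lips, undersides 11.5 mm above the counter).
- brace_mouth (a point): Middle of the brace's open end, on the counter at x = -106 mm in the brace's frame. From here two guides converge at 22 degrees each side from about 110 mm apart to the rails at x = -60 mm; about 155 mm wide outside.
- round_jar: Bystander: round-based lidded jar, 68 mm wide, 95 mm tall. Origin: centre of the underside. Leave it alone.
- food_can: Bystander: food can, 68 mm wide, 85 mm tall. Origin: centre of the underside. Leave it alone.
- tall_can: Bystander: food can, 66 mm wide, 110 mm tall. Origin: centre of the underside. Leave it alone.
- spice_bottle: Bystander: small bottle, 42 mm wide, 95 mm tall. Origin: centre of the underside. Leave it alone.
- ramekin: Bystander: small baking bowl, 84 mm wide, 42 mm tall. Origin: centre of the underside. Leave it alone.
- mug: Bystander: mug, 80 mm wide, 90 mm tall, handle to its +y. Origin: centre of the underside. Leave it alone.
- wooden_spoon: Bystander: wooden spoon lying flat beyond the brace. Origin: under its middle. Leave it alone.
Things that resemble listed ones, but are neither listed nor needed, are in the scene too. Of the things that look like the lid, the smaller one is meant. Several things have the shape of the brace; the one meant has the colours described above.

How it is judged:
By the outcome, as a careful person would: the job done as asked, in the order asked, and still so for the second after the job is handed in, while the arm keeps its last pose, push and grip.
It also fails if it takes over 58 s, if anything falls off the work surface, if the arm or the gripper's body presses on something with over 40 N, if the wrist force passes 120 N, or if a joint passes its speed limit or range.

### The arm

A 6-joint arm with a two-finger parallel gripper is mounted at the origin on the work surface. World frame = base frame: x ahead of the robot, y to its left, z up, the work surface at z = 0. Lengths are in m, angles in rad, forces in N, time in s.
With the tool pointing down it reaches from about 0.225 to 0.875 m from the base axis. Payload 3.4 kg.
Tool frame: the origin (TCP) lies midway between the tips of the shut fingers; the grasp point (between the pads) lies 19 mm behind it (pinch_z is the distance from the TCP to the grasp point, in m); z points along the fingers, y is the line along which they close (so a half turn about z gives the same grasp; the last joint's range is limited). The gripper opens to 85 mm and grips with 20 to 120 N. Pads are 22 mm wide; open, the fingers measure 114 mm over their backs; the gripper's body (76 mm by 85 mm) begins 54 mm behind the grasp point. The pads swing forward as they close: fully open they stand 13 mm farther back than shut.
Start: joints at [-1.324, 0.276, 1.505, -0, 1.361, -0.121], TCP at [0.207, -0.537, 0.231] pointing down, gripper open.
Joint ranges: [-2.89, 2.89], [-0.75, 2.08], [0.22, 2.7], [-1.18, 4.32], [0.11, 2.71], [-2.7, 2.7]. Speed limits (rad/s): [2.57, 2.57, 3.14, 3.14, 3.14, 3.14].

### API

Orientations are given as a unit quaternion [w, x, y, z].
In Python, from rig import get_state, get_image, sign_off, pinch_z gives the robot as it stands.
- The arm moves only by the tool send_rows, never from a script. Its argument "steps" is one flat list of numbers, 5 for each row, row after row: the gripper's target within -1 to 1 (fully open at 1, half-way at 0, shut at -1), then the shift along the tool's x, y, z in cm, then the turn about the tool's z in degrees. In form: [gripper, x, y, z, roll, gripper, x, y, z, roll, ...]. A call has 1 to 12 rows; each row shifts and turns the commanded pose from where the row before left it, along the tool's axes as they then stand; what a row does not reach is not made up. A row lasts 1/10 s, in which the tool goes at most 50 mm and 8.59 degrees, less where a joint would pass 70% of its speed; a pose out of reach is approached as far as the arm can. A call is refused whole if a number of a shift passes 5 or a number of a turn 8.59, either way. A call with a gripper value outside its range is refused whole. The fingers move at their own pace and stop on an object; "newtons" is the grip in N (left out, the last holds). Time passes only in rows, so rows that do not move let the fingers close. It gives the time, the measured TCP pose, the force, the opening and the grip force at its end, in the units of the state.
- get_state(): the state, without advancing time (a new reading comes with each control period).
- get_image(name): name is "side" or "top"; returns a dict with "color" (480x640x3 uint8, red, green, blue), "mtx" (3x3 intrinsics, pixels), "T" (4x4, takes a point from camera to world coordinates). Camera axes: x right, y down, z forward; pixel columns grow to the right and rows downward; lengths in m; the calibration is good to about 2 mm. A picture is of the moment at which its call begins. There is no depth.
- sign_off(): hands the job in; it is judged then, once.
The state is a dict: "clock": time; "qpos": joint angles; "qd": joint speeds; "effort": joint torques, N m; "position": TCP position; "ee_rot": TCP orientation; "contact_force": force on the tool from outside, world axes, zero at the start; "moment": the same for the moment, N m; "width": finger opening in m; "gripper_force": force on a finger pad.
Only numpy, scipy, OpenCV 4.12 (cv2) and the standard library are available. Lean on these libraries where they do the work, as an engineer would, in place of code of your own. Each camera call takes 0.05 s, during which the arm holds its last target. There are 200 camera calls.

## Working session

There is one attempt and no reset: what is moved stays moved. The work goes in short steps, Python scripts to look and compute and a tool call to move; the robot and the scene stay as the last step left them, time stands still between calls to the robot, and variables do not carry over. Pictures are saved under pics/ and viewed, at most 10 in all, crops included, and the job is handed in when it is done.

Besides the shell and the picture viewer there is one more tool, called after "Call:" by a JSON object that holds its "op" and its "data". send_rows: Moves the arm, as the interface text tells. Its arguments: {"type":"object","properties":{"steps":{"type":"array"},"newtons":{"type":"number"}},"required":["steps"]}

```bash
mkdir -p pics; ls; python3 - <<'E'
from rig import *
import cv2,numpy as np
print(get_state(),pinch_z)
for n in("side","top"):
    d=get_image(n);cv2.imwrite(f"pics/{n}0.png",d["color"][:,:,::-1]);print(n,d["mtx"].round(1).tolist(),d["T"].round(4).tolist())
E
```

```text
pics
{'clock': 0.0, 'qpos': array([-1.32402268e+00,  2.76614647e-01,  1.50614080e+00,  1.88929377e-05,
        1.36068931e+00, -1.20984312e-01]), 'qd': array([-0.00358134, -0.00023259, -0.00046062, -0.00025789,  0.00024205,
        0.00181808]), 'effort': array([ 1.45568283e-03, -4.16768324e+01, -2.45803356e+01, -1.20976974e-04,
        1.09784631e-02, -9.14711720e-07]), 'position': array([ 0.20660668, -0.5360354 ,  0.23042545]), 'ee_rot': array([-9.24797543e-04,  9.83141781e-01,  1.82842501e-01, -4.89864494e-05]), 'contact_force': array([-0.40109603,  0.15894378, -0.68821913]), 'moment': array([ 0.00016447, -0.01166506, -0.00957049]), 'gripper_force': 0.0, 'width': 0.08534129910149996} 0.0187
side [[516.1, 0.0, 318.0], [0.0, 516.1, 245.7], [0.0, 0.0, 1.0]] [[0.9826, -0.1476, 0.1131, 0.4474], [-0.1859, -0.7639, 0.618, -0.6754], [-0.0049, -0.6282, -0.778, 0.8833], [0.0, 0.0, 0.0, 1.0]]
top [[590.4, 0.0, 317.5], [0.0, 590.4, 238.6], [0.0, 0.0, 1.0]] [[0.0257, -0.9957, 0.0891, 0.4321], [-0.9997, -0.0254, 0.0042, -0.0251], [-0.002, -0.0891, -0.996, 1.4269], [0.0, 0.0, 0.0, 1.0]]
```

View pics/top0.png

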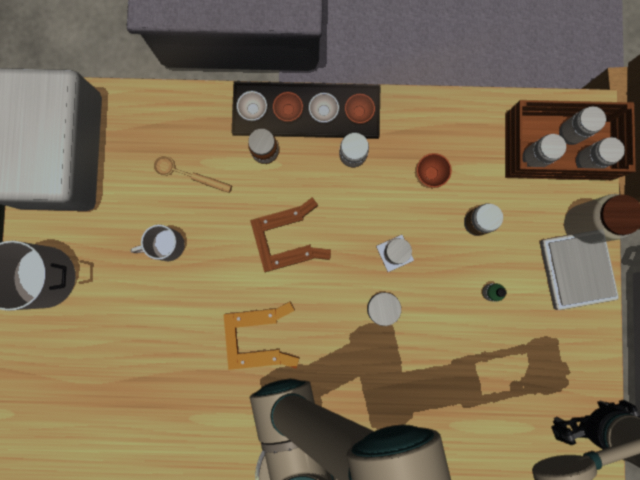

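View pics/side0.png

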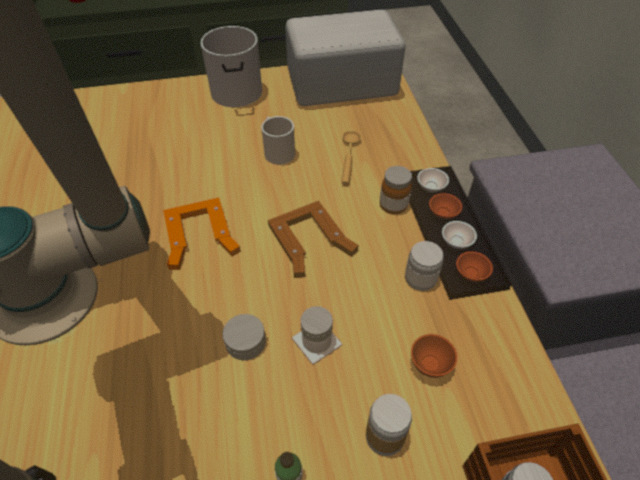

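The top view shows the square-footed jar at about (397,252). The brown wooden brace is around (285,235) with its mouth facing right (-y), and the spoon lies beyond it. The orange brace at (255,335) and the loose disc at (384,309) are decoys.

```bash
cat > h.py <<'E'
from rig import *
import cv2,numpy as np
def ray(d,uv,z):
    K,T=d["mtx"],d["T"]
    r=T[:3,:3]@np.linalg.inv(K)@np.array([uv[0],uv[1],1.]);o=T[:3,3]
    return (o+r*(z-o[2])/r[2])
def proj(d,p):
    T=np.linalg.inv(d["T"]);q=d["mtx"]@(T[:3,:3]@np.asarray(p,float)+T[:3,3]);return q[:2]/q[2]
E
python3 - <<'E'
from h import *
ims={n:get_image(n) for n in("side","top")}
box={"top":[(245,195,340,275),(370,230,420,275)],"side":[(262,198,362,280),(285,305,345,365)]}
tiles=[]
for n,d in ims.items():
    hsv=cv2.cvtColor(d["color"],cv2.COLOR_RGB2HSV)
    x0,y0,x1,y1=box[n][0]
    c=hsv[y0:y1,x0:x1]; m=((c[...,1]>120)&(c[...,2]<(165))).astype(np.uint8)*255
    m=cv2.morphologyEx(m,cv2.MORPH_OPEN,np.ones((3,3)))
    cs,_=cv2.findContours(m,0,1);k=max(cs,key=cv2.contourArea)
    ap=cv2.approxPolyDP(k,2.5,True)[:,0]+[x0,y0]
    print(n,"brace");
    for p in ap: print(p,ray(d,p,.0195)[:2].round(4))
    vis=d["color"].copy();cv2.polylines(vis,[ap.reshape(-1,1,2)],True,(0,255,0),1)
    tiles.append(cv2.resize(vis[y0:y1,x0:x1],(400,300),interpolation=cv2.INTER_NEAREST))
    x0,y0,x1,y1=box[n][1]
    c=hsv[y0:y1,x0:x1]; m=(c[...,1]<70).astype(np.uint8)*255
    cs,_=cv2.findContours(m,0,1);k=max(cs,key=cv2.contourArea)
    ap=cv2.approxPolyDP(k,2,True)[:,0]+[x0,y0]
    print(n,"jar")
    for p in ap: print(p,ray(d,p,.008)[:2].round(4))
    tiles.append(cv2.resize(d["color"][y0:y1,x0:x1],(400,300),interpolation=cv2.INTER_NEAREST))
cv2.imwrite("pics/c1.png",np.vstack([np.hstack(tiles[:2]),np.hstack(tiles[2:])])[:,:,::-1])
E
```

```text
side brace
[318 200] [0.5983 0.1446]
[267 220] [0.4745 0.1054]
[269 229] [0.4755 0.078 ]
[292 264] [ 0.5104 -0.0272]
[294 278] [ 0.5089 -0.0634]
[306 276] [ 0.5339 -0.0631]
[306 252] [ 0.5447 -0.0012]
[290 227] [0.522 0.075]
[304 220] [0.556  0.0896]
[312 219] [0.5741 0.0891]
[330 247] [0.5976 0.0024]
[350 257] [ 0.6337 -0.0321]
[358 252] [ 0.6534 -0.0223]
[358 245] [ 0.6579 -0.0036]
[345 236] [0.636  0.0264]
side jar
[321 307] [ 0.5514 -0.1352]
[312 307] [ 0.5338 -0.1318]
[303 313] [ 0.5139 -0.1421]
[303 331] [ 0.5071 -0.1818]
[293 336] [ 0.4865 -0.1889]
[312 363] [ 0.5122 -0.2508]
[340 345] [ 0.5707 -0.2245]
[332 334] [ 0.5606 -0.1987]
[330 342] [ 0.5534 -0.2147]
[326 340] [ 0.5468 -0.2091]
[328 338] [ 0.5514 -0.2057]
[323 342] [ 0.5404 -0.2122]
[318 338] [ 0.5327 -0.2021]
[322 333] [ 0.5422 -0.1929]
[325 336] [ 0.5466 -0.2004]
[324 332] [ 0.5464 -0.1915]
[326 333] [ 0.5497 -0.1944]
[331 326] [ 0.5622 -0.1812]
[330 314] [ 0.5657 -0.1544]
top brace
[313 198] [ 0.6558 -0.0058]
[299 206] [0.6355 0.0274]
[250 220] [0.5986 0.144 ]
[264 271] [0.4772 0.1063]
[298 263] [0.4983 0.0258]
[330 266] [ 0.4932 -0.0506]
[327 262] [ 0.5025 -0.0432]
[311 260] [ 0.5063 -0.005 ]
[329 259] [ 0.5098 -0.0478]
[330 249] [ 0.5338 -0.0496]
[306 245] [0.5419 0.0079]
[271 255] [0.5158 0.0908]
[266 242] [0.5466 0.1038]
[265 230] [0.5754 0.1072]
[302 220] [0.6018 0.0192]
[317 207] [ 0.6342 -0.016 ]
top jar
[401 234] [ 0.5752 -0.2203]
[376 246] [ 0.5447 -0.1605]
[387 271] [ 0.4852 -0.1879]
[413 260] [ 0.5132 -0.25  ]
[411 248] [ 0.542  -0.2448]
```

View pics/c1.png

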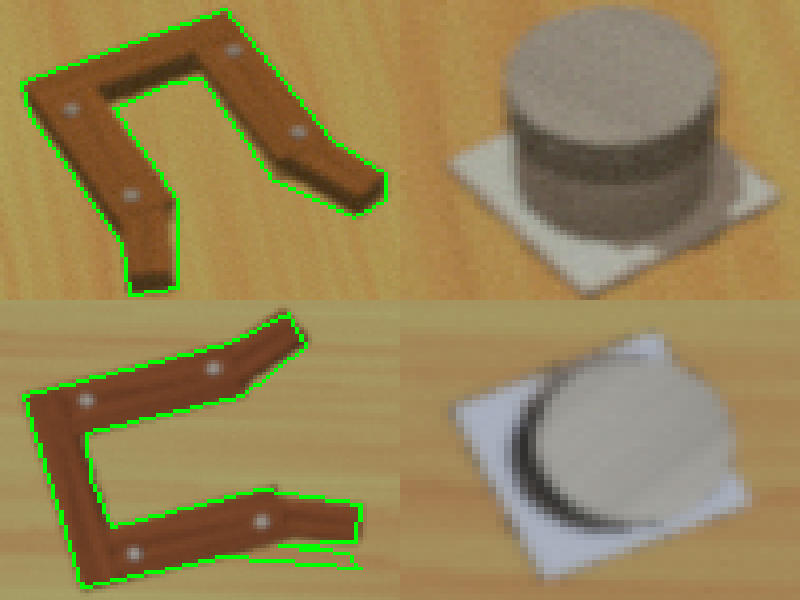

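Call:
{"op": "send_rows", "data": {"steps": [1,3.5,-1.6,0.7,0,1,3.5,-1.6,0.7,0,1,3.5,-1.6,0.7,0,1,3.5,-1.6,0.7,0,1,3.5,-1.6,0.7,0,1,3.5,-1.6,0.7,0,1,3.5,-1.6,0.7,0,1,3.5,-1.6,0.7,0,1,3.5,-1.6,0.7,0,1,3.5,-1.6,0.7,0,1,3.5,-1.6,0.7,0,1,3.5,-1.6,0.7,0], "newtons": 40}}

```text
clock: 1.4
position: [0.5305, -0.2051, 0.1469]
ee_rot: [0.0, 0.983, 0.183, -0.0]
contact_force: [0.8, -0.2, 1.0]
width: 0.085
gripper_force: 0.0
```

Call:
{"op": "send_rows", "data": {"steps": [1,0,0,0,-4.4,1,0,0,0,0,1,0,0,0,0]}}

```text
clock: 1.7
position: [0.5294, -0.2065, 0.1472]
ee_rot: [0.0, 0.976, 0.22, -0.0]
contact_force: [-0.5, 0.1, -0.3]
width: 0.0855
gripper_force: 0.0
```

```bash
cat >> h.py <<'E'
from scipy.spatial.transform import Rotation as R
def plan(s,tgt,yaw=None):
    r=R.from_quat(np.roll(s["ee_rot"],-1)); M=r.as_matrix()
    y=np.degrees(np.arctan2(M[1,0],M[0,0]))
    print("tcp",s["position"].round(4),"yaw",y.round(2),"tilt",np.degrees(np.arccos(-M[2,2])).round(2),"F",s["contact_force"].round(1),"w",s["width"].round(4),"g",s["gripper_force"],"t",s["clock"])
    print("tool shift cm",(M.T@(np.array(tgt)-s["position"])*100).round(2),"roll",None if yaw is None else y-yaw)
E
python3 - <<'E'
from h import *
plan(get_state(),[.529,-.2055,.047],25.4)
tiles=[]
for n,z in(("top",.084),("side",.084)):
    d=get_image(n)
    u,v=proj(d,[.529,-.2055,.084]).astype(int);print(n,u,v)
    im=d["color"].copy()
    # drawn: predicted lid circle
    a=np.linspace(0,6.28,40)
    pts=np.array([proj(d,[.529+.029*np.cos(t),-.2055+.029*np.sin(t),.084]) for t in a])
    s=5;c=cv2.resize(im[v-45:v+45,u-40:u+40],None,fx=s,fy=s)
    cv2.polylines(c,[((pts-[u-40,v-45]+.5)*s).astype(int).reshape(-1,1,2)],True,(0,255,0),1)
    tiles.append(c)
cv2.imwrite("pics/c2.png",np.hstack(tiles)[:,:,::-1])
E
```

```text
Traceback (most recent call last):
  File "h.py", line 13, in plan
    print("tcp",s["position"].round(4),"yaw",y.round(2),"tilt",np.degrees(np.arccos(-M[2,2])).round(2),"F",s["contact_force"].round(1),"w",s["width"].round(4),"g",s["gripper_force"],"t",s["clock"])
                                                                                                                                           ^^^^^^^^^^^^^^^^
AttributeError: 'float' object has no attribute 'round'
```

Call:
{"op": "send_rows", "data": {"steps": [1,0,-0.1,2.5,0,1,0,0,2.5,0,1,0,0,2.5,0,1,0,0,1.5,0,1,0,0,1,0,1,0,0,0,0,1,0,0,0,0]}}

```text
clock: 2.4
position: [0.5295, -0.2062, 0.0479]
ee_rot: [0.0, 0.976, 0.22, 0.0]
contact_force: [-0.7, 0.1, 0.3]
width: 0.0854
gripper_force: 0.0
```

```bash
sed -i 's/s\["width"\].round(4)/s["width"]/' h.py
python3 - <<'E'
from h import *
plan(get_state(),[.529,-.2055,.047],25.4)
tiles=[]
for n in("top","side"):
    d=get_image(n)
    u,v=proj(d,[.529,-.2055,.084]).astype(int)
    s=5;c=cv2.resize(d["color"][v-50:v+50,u-40:u+40],None,fx=s,fy=s)
    pts=np.array([proj(d,[.529+.029*np.cos(t),-.2055+.029*np.sin(t),.084]) for t in np.linspace(0,6.28,40)])
    cv2.polylines(c,[((pts-[u-40,v-50]+.5)*s).astype(int).reshape(-1,1,2)],True,(0,255,0),1)
    tiles.append(c)
cv2.imwrite("pics/c2.png",np.hstack(tiles)[:,:,::-1])
E
```

```text
tcp [ 0.5295 -0.2062  0.0479] yaw 25.41 tilt 0.06 F [-0.7  0.1  0.3] w 0.08542163380193907 g 0.0 t 2.4
tool shift cm [-0.01 -0.09  0.09] roll 0.00662922284565326
```

View pics/c2.png

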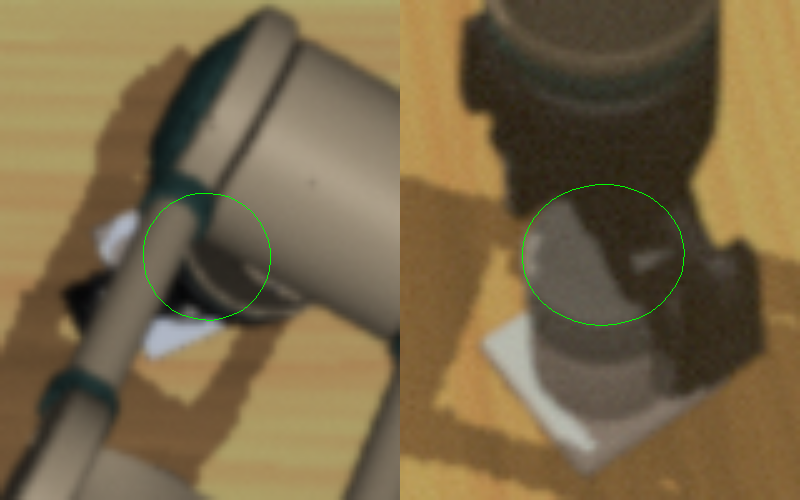

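The lid sits within the predicted circle, centred at about (603,255) in the side crop, and between the fingers. Closing.

Call:
{"op": "send_rows", "data": {"steps": [-1,0,0,0,0,-1,0,0,0,0,-1,0,0,0,0,-1,0,0,0,0,-1,0,0,0,0,-1,0,0,0,0,-1,0,0,0,0,-1,0,0,0,0], "newtons": 50}}

```text
clock: 3.3
position: [0.5288, -0.2043, 0.0481]
ee_rot: [-0.001, 0.975, 0.22, -0.0]
contact_force: [-1.8, 3.5, 4.5]
width: 0.0567
gripper_force: 51.9
```

Call:
{"op": "send_rows", "data": {"steps": [-1,0.2,-0.14,-0.06,0,-1,0.6,-0.43,0,0,-1,1,-0.72,0,0,-1,1.2,-0.86,0,0,-1,1.5,-1.08,0,0,-1,1.5,-1.08,0,0,-1,1.5,-1.08,0,0,-1,1.5,-1.08,0,0,-1,1.2,-0.86,0,0,-1,1,-0.72,0,2,-1,0.6,-0.43,0,3,-1,0,0,0,3]}}

```text
clock: 4.5
position: [0.6011, -0.0762, 0.048]
ee_rot: [-0.0, 0.988, 0.151, 0.001]
contact_force: [3.0, 0.1, 0.2]
width: 0.0568
gripper_force: 54.5
```

Call:
{"op": "send_rows", "data": {"steps": [-1,0,0,0,0,-1,0,0,0,0]}}

```text
clock: 4.7
position: [0.601, -0.0767, 0.0483]
ee_rot: [-0.001, 0.988, 0.152, 0.002]
contact_force: [2.3, 4.1, 2.4]
width: 0.0567
gripper_force: 54.7
```

```bash
python3 - <<'E'
from h import *
plan(get_state(),[.601,-.077,.047],17.4)
tiles=[]
for n in("top","side"):
    d=get_image(n)
    u,v=proj(d,[.59,-.03,.01]).astype(int)
    s=4;c=cv2.resize(d["color"][v-70:v+70,u-50:u+50],None,fx=s,fy=s)
    tiles.append(c);print(u-50,v-70)
cv2.imwrite("pics/c3.png",np.hstack(tiles)[:,:,::-1])
E
```

```text
tcp [ 0.601  -0.0767  0.0483] yaw 17.51 tilt 0.2 F [2.3 4.1 2.4] w 0.05671722324137164 g 54.722558445346294 t 4.7
tool shift cm [-0.01  0.03  0.13] roll 0.10660996029947611
272 155
279 192
```

View pics/c3.png

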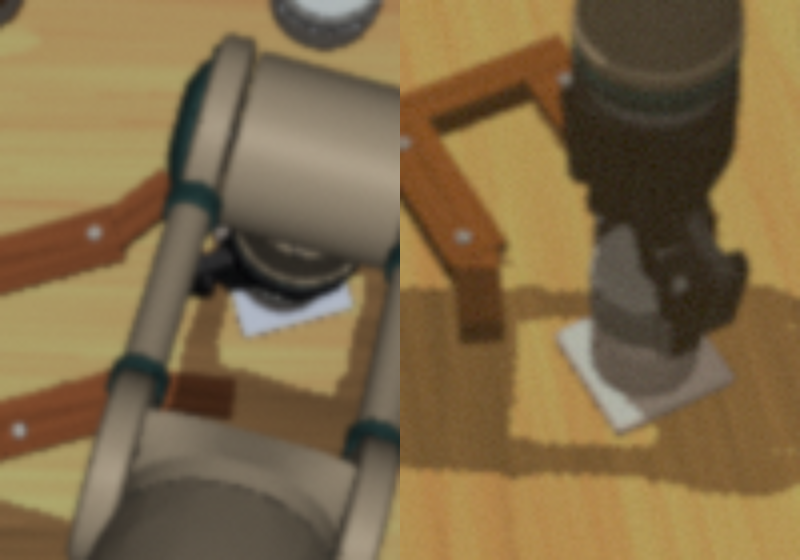

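The jar followed upright. The side crop gives foot corners at about (556,338), (620,433) and (733,380), and the top crop at (247,337) and (354,308).

```bash
python3 - <<'E'
from h import *
d=get_image("side")
P=[ray(d,(a/4+o,b/4+192),.008)[:2] for a,b,o in((156,338,279),(220,433,279),(333,380,279))]
ang=lambda v:np.degrees(np.arctan2(v[1],v[0]))
print(P,"c",(P[0]+P[2])/2,ang(P[0]-P[1]),ang(P[2]-P[1])+90)
t=get_image("top");Q=[ray(t,(a/4+272,b/4+155),.008)[:2] for a,b in((247,337),(354,308))]
e=Q[0]-Q[1];print(Q,np.linalg.norm(e),ang(e))
w=np.array([e[1],-e[0]])*-1;print("c",(Q[0]+Q[1])/2+np.array([-e[1],e[0]])/2,(Q[0]+Q[1])/2-np.array([-e[1],e[0]])/2)
plan(get_state(),[.5562,.066,.047],17.4)
E
```

```text
[array([ 0.55936878, -0.06091819]), array([ 0.58004479, -0.12447253]), array([ 0.64339949, -0.10395845])] c [ 0.60138413 -0.08243832] 108.02116674201672 107.94181096790295
[array([ 0.55838701, -0.0583326 ]), array([ 0.57760701, -0.12249946])] 0.06698353817393794 106.6746168049782
c [ 0.53591358 -0.10002603] [ 0.60008044 -0.08080603]
tcp [ 0.6003 -0.0776  0.0482] yaw 17.47 tilt 0.12 F [3.  3.8 2.7] w 0.056752290677589745 g 54.70108007736144 t 4.9
tool shift cm [  0.1  -15.02   0.13] roll 0.07184905453733137
```

Call:
{"op": "send_rows", "data": {"steps": [-1,0,-0.5,0,0,-1,0,-1,0,0,-1,0,-1,0,0,-1,0,-1,0,0,-1,0,-1,0,0,-1,0,-1,0,0,-1,0,-0.5,0,0,-1,0,0,0,0]}}

```text
clock: 5.7
position: [0.5806, -0.0195, 0.0479]
ee_rot: [-0.001, 0.988, 0.152, -0.001]
contact_force: [0.1, 0.4, 3.2]
width: 0.0565
gripper_force: 54.7
```

Call:
{"op": "send_rows", "data": {"steps": [-1,0,-0.5,0,0,-1,0,-0.5,0,0,-1,0,-0.5,0,0,-1,0,-0.5,0,0,-1,0,-0.5,0,0,-1,0,-0.5,0,0,-1,0,0,0,0]}}

```text
clock: 6.4
position: [0.572, 0.0087, 0.0479]
ee_rot: [-0.001, 0.988, 0.152, -0.0]
contact_force: [0.4, -0.4, 2.1]
width: 0.0568
gripper_force: 54.6
```

```bash
python3 - <<'E'
from h import *
plan(get_state(),[.5562,.066,.047],17.4);print(get_state()["moment"])
E
```

```text
tcp [0.572  0.0087 0.0479] yaw 17.48 tilt 0.07 F [ 0.4 -0.4  2.1] w 0.05677661027835481 g 54.568633294251185 t 6.4
tool shift cm [ 0.22 -5.94  0.1 ] roll 0.08380001936919967
[-0.37737337 -0.19341682 -0.05639096]
```

Call:
{"op": "send_rows", "data": {"steps": [-1,0.03,-0.5,0,0,-1,0.03,-0.5,0,0,-1,0.03,-0.5,0,0,-1,0.03,-0.5,0,0,-1,0,-0.5,0,0,-1,0,-0.5,0,0,-1,0,-0.5,0,0,-1,0,0,0,0]}}

```text
clock: 7.2
position: [0.5626, 0.0425, 0.0479]
ee_rot: [-0.001, 0.988, 0.152, -0.0]
contact_force: [0.6, 0.1, 1.3]
width: 0.0568
gripper_force: 54.6
```

Call:
{"op": "send_rows", "data": {"steps": [-1,0,-0.5,0,0,-1,0,-0.5,0,0,-1,0,-0.4,0,0,-1,0,-0.3,0,0,-1,0,0,0,0]}}

```text
clock: 7.7
position: [0.5577, 0.0582, 0.0479]
ee_rot: [-0.0, 0.988, 0.152, -0.0]
contact_force: [0.8, -2.0, 1.4]
width: 0.0572
gripper_force: 54.6
```

```bash
python3 - <<'E'
from h import *
plan(get_state(),[.5562,.066,.047],17.4);print(get_state()["moment"])
E
```

```text
tcp [0.5577 0.0582 0.0479] yaw 17.48 tilt 0.04 F [ 0.8 -2.   1.4] w 0.057150705085049 g 54.595662241881655 t 7.7
tool shift cm [ 0.09 -0.79  0.09] roll 0.08023338514982115
[-0.48908987 -0.21822817  0.02069075]
```

Clean so far. I'll feel for the end stop in small steps.

Call:
{"op": "send_rows", "data": {"steps": [-1,0,-0.3,0,0,-1,0,-0.2,0,0,-1,0,0,0,0]}}

```text
clock: 8.0
position: [0.5564, 0.0625, 0.0479]
ee_rot: [-0.0, 0.988, 0.152, -0.0]
contact_force: [1.7, -2.2, 1.2]
width: 0.0565
gripper_force: 54.6
```

Call:
{"op": "send_rows", "data": {"steps": [-1,0,-0.2,0,0,-1,0,-0.1,0,0,-1,0,0,0,0]}}

```text
clock: 8.3
position: [0.5555, 0.0652, 0.0479]
ee_rot: [-0.0, 0.988, 0.152, -0.0]
contact_force: [0.5, -3.9, 1.6]
width: 0.0568
gripper_force: 54.6
```

Call:
{"op": "send_rows", "data": {"steps": [-1,0,-0.1,0,0,-1,0,-0.1,0,0,-1,0,0,0,0]}}

```text
clock: 8.6
position: [0.555, 0.0671, 0.0479]
ee_rot: [-0.0, 0.988, 0.152, 0.0]
contact_force: [1.1, -3.2, 0.7]
width: 0.0568
gripper_force: 54.6
```

Call:
{"op": "send_rows", "data": {"steps": [-1,0,-0.1,0,0,-1,0,-0.1,0,0,-1,0,0,0,0]}}

```text
clock: 8.9
position: [0.5543, 0.0691, 0.0479]
ee_rot: [-0.0, 0.988, 0.152, -0.0]
contact_force: [1.6, -3.2, 2.1]
width: 0.0567
gripper_force: 54.6
```

Call:
{"op": "send_rows", "data": {"steps": [-1,0,-0.1,0,0,-1,0,-0.1,0,0,-1,0,0,0,0]}}

```text
clock: 9.2
position: [0.5537, 0.071, 0.0479]
ee_rot: [-0.0, 0.988, 0.152, -0.0]
contact_force: [1.3, -3.5, 0.9]
width: 0.0569
gripper_force: 54.6
```

Call:
{"op": "send_rows", "data": {"steps": [-1,0,-0.1,0,0,-1,0,0,0,0]}}

```text
clock: 9.4
position: [0.5535, 0.0718, 0.0479]
ee_rot: [0.0, 0.988, 0.152, 0.0]
contact_force: [0.8, -4.2, 1.4]
width: 0.0569
gripper_force: 54.6
```

```bash
python3 - <<'E'
from h import *
d=get_image("side");t=get_image("top")
print(proj(d,[.5562,.066,0]))
a=cv2.resize(d["color"][180:300,250:370],None,fx=4.5,fy=4.5,interpolation=2)[:540]
u,v=proj(t,[.5562,.066,0]).astype(int);print(u,v)
b=cv2.resize(t["color"][v-45:v+45,u-20:u+20],(240,540),interpolation=2)
cv2.imwrite("pics/c4.png",np.hstack([a,b])[:,:,::-1])
E
```

```text
[306.10892188 233.48970661]
282 239
```

View pics/c4.png

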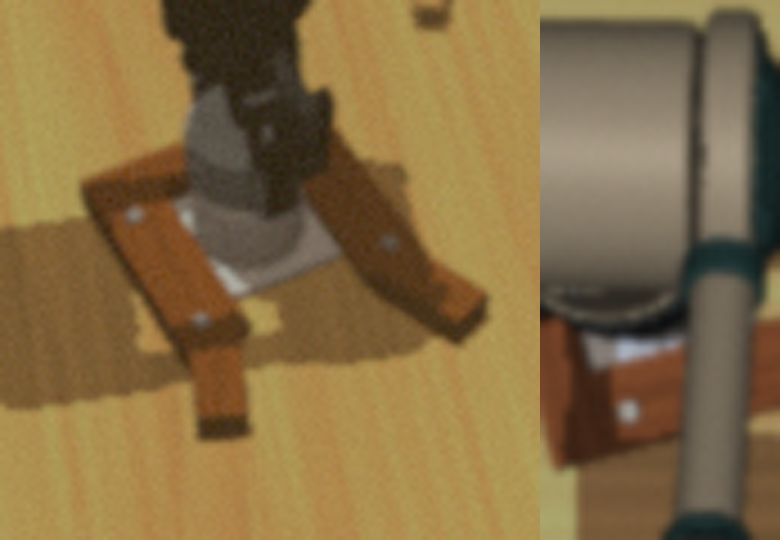

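The foot is under both lips. Its rear edge runs from about (240,298) to (340,255) in the side crop.

```bash
python3 - <<'E'
from h import *
d=get_image("side")
u=np.array([-.299,.954]);o=np.array([.5562,.066])
for a,b in((240,298),(340,255)):
    p=ray(d,(250+a/4.5,180+b/4.5),.008)[:2];print(p,(p-o)@u,(p-o)@[.954,.299])
E
```

```text
[0.54303367 0.02461557] -0.03554401568750203 -0.02493462035594265
[0.59585661 0.04204578] -0.034709648987108425 0.030670090872886278
```

Call:
{"op": "send_rows", "data": {"steps": [-1,0,-0.1,0,0,-1,0,0,0,0]}}

```text
clock: 9.75
position: [0.5535, 0.0718, 0.0479]
ee_rot: [0.001, 0.988, 0.152, 0.0]
contact_force: [1.7, -7.6, 1.4]
width: 0.0569
gripper_force: 54.6
```

Call:
{"op": "send_rows", "data": {"steps": [-1,0,-0.1,0,0,-1,0,0,0,0]}}

```text
clock: 9.95
position: [0.5534, 0.0722, 0.0481]
ee_rot: [0.001, 0.988, 0.152, 0.0]
contact_force: [2.6, -9.4, 0.7]
width: 0.0568
gripper_force: 54.7
```

Call:
{"op": "send_rows", "data": {"steps": [-1,0,-0.1,0,0,-1,0,-0.1,0,0,-1,0,0,0,0,-1,0,0,0,0]}}

```text
clock: 10.35
position: [0.5532, 0.0733, 0.0485]
ee_rot: [0.002, 0.988, 0.153, 0.001]
contact_force: [1.3, -11.4, 2.9]
width: 0.0572
gripper_force: 54.8
```

Call:
{"op": "send_rows", "data": {"steps": [-1,0,0.1,0,0,-1,0,0,0,0,0.6,0,0,0,0,1,0,0,0,0,1,0,0,0,0,1,0,0,0,0,1,0,0,0,0]}}

```text
clock: 11.05
position: [0.5523, 0.0751, 0.0478]
ee_rot: [-0.0, 0.988, 0.152, -0.0]
contact_force: [-0.3, -0.8, -0.2]
width: 0.0851
gripper_force: 0.0
```

Call:
{"op": "send_rows", "data": {"steps": [1,0,0,-1,0,1,0,0,-2,0,1,0,0,-4,0,1,3,0,-3,0,1,5,0,0,0,1,5,0,0,0,1,4,0,0,0,1,0,0,0,0]}}

```text
clock: 11.85
position: [0.7196, 0.1272, 0.1473]
ee_rot: [-0.0, 0.988, 0.152, 0.002]
contact_force: [-0.9, -0.3, -0.6]
width: 0.0855
gripper_force: 0.0
```

```bash
python3 - <<'E'
from h import *
plan(get_state(),[.5562,.066,.047],17.4)
d=get_image("side");t=get_image("top")
np.savez("s5.npz",**d)
a=cv2.resize(d["color"][180:300,250:350],None,fx=4,fy=4,interpolation=2)
u,v=proj(t,[.5562,.066,0]).astype(int);print(u,v)
b=cv2.resize(t["color"][v-60:v+60,u-50:u+50],None,fx=4,fy=4,interpolation=2)
cv2.imwrite("pics/c5.png",np.hstack([a,b])[:,:,::-1])
E
```

```text
tcp [0.7196 0.1272 0.1473] yaw 17.52 tilt 0.26 F [-0.9 -0.3 -0.6] w 0.08550954661975768 g 0.0 t 11.85
tool shift cm [-17.47   0.92   9.96] roll 0.12010119258122387
282 239
```

View pics/c5.png

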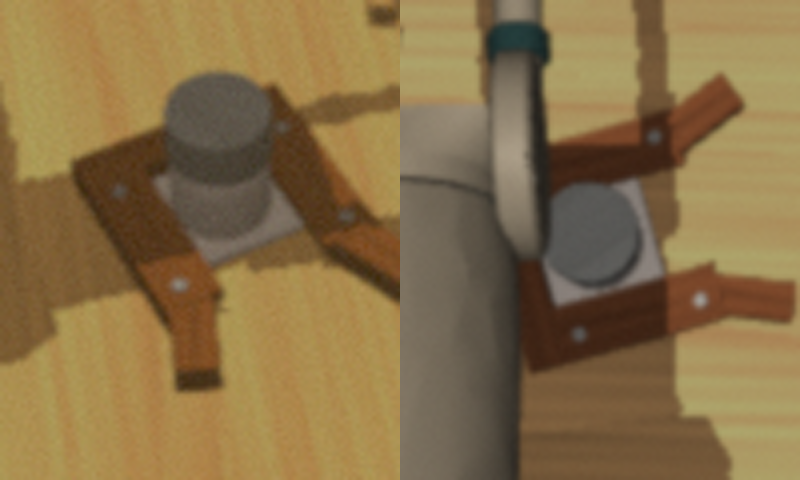

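The jar is upright in the brace. In the top crop the lid is centred at about (591,233) and the foot's rear edge runs from (640,180) to (666,275). In the side crop the lid's top ellipse is centred at about (219,110).

```bash
python3 - <<'E'
from h import *
t=get_image("top");d=get_image("side")
u=np.array([-.299,.954]);w=np.array([.954,.299]);o=np.array([.5562,.066])
T=lambda a,b,z:ray(t,((a-400)/4+232-.4,b/4+179-.4),z)[:2]
S=lambda a,b,z:ray(d,(a/4+250-.4,b/4+180-.4),z)[:2]
for n,p in(("lid top",T(591,233,.084)),("lid side",S(219,110,.084)),("rear t1",T(640,180,.008)),("rear t2",T(666,275,.008)),("rear side l",S(212,268,.008)),("rear side r",S(303,228,.008)),("stop-out",T(532,372,.0195))):
    print(n,p.round(4),((p-o)@u).round(4),((p-o)@w).round(4))
plan(get_state(),[.5545,.070,.147])
E
```

```text
lid top [0.554  0.0678] 0.0024 -0.0016
lid side [0.5548 0.0684] 0.0027 -0.0006
rear t1 [0.5938 0.0445] -0.0318 0.0294
rear t2 [0.5366 0.0271] -0.0313 -0.0303
rear side l [0.5413 0.0239] -0.0357 -0.0268
rear side r [0.5954 0.0423] -0.0343 0.0304
stop-out [0.4758 0.1048] 0.061 -0.0651
tcp [0.7135 0.1255 0.148 ] yaw 17.47 tilt 0.08 F [-0.2  0.8 -0.8] w 0.08555665298292682 g 0.0 t 12.05
tool shift cm [-16.83   0.52   0.13] roll None
```

Call:
{"op": "send_rows", "data": {"steps": [1,-4,0.6,0,0,1,-4,0,0,0,1,-4,0,0,0,1,-3,0,0,0,1,-1.83,0,0,0,1,0,0,0,0,1,0,0,0,0]}}

```text
clock: 12.75
position: [0.5559, 0.0693, 0.149]
ee_rot: [0.0, 0.988, 0.152, 0.001]
contact_force: [0.2, 0.3, -0.1]
width: 0.0854
gripper_force: 0.0
```

```bash
python3 - <<'E'
from h import *
plan(get_state(),[.5545,.0693,.049],17.4)
E
```

```text
tcp [0.5559 0.0693 0.149 ] yaw 17.44 tilt 0.13 F [ 0.2  0.3 -0.1] w 0.08538979145345788 g 0.0 t 12.75
tool shift cm [-0.15 -0.05  9.99] roll 0.03570934088602584
```

Call:
{"op": "send_rows", "data": {"steps": [1,-0.1,-0.05,2,0,1,0,0,3,0,1,0,0,3,0,1,0,0,1.5,0,1,0,0,0.5,0,1,0,0,0,0]}}

```text
clock: 13.35
position: [0.5555, 0.0698, 0.0473]
ee_rot: [-0.0, 0.988, 0.152, -0.0]
contact_force: [-0.1, 0.3, 0.1]
width: 0.0852
gripper_force: 0.0
```

Call:
{"op": "send_rows", "data": {"steps": [-1,0,0,0,0,-1,0,0,0,0,-1,0,0,0,0,-1,0,0,0,0,-1,0,0,0,0,-1,0,0,0,0,-1,0,0,0,0], "newtons": 80}}

```text
clock: 14.05
position: [0.5556, 0.0711, 0.0495]
ee_rot: [-0.001, 0.988, 0.151, 0.001]
contact_force: [-0.9, 6.0, 4.2]
width: 0.0564
gripper_force: 83.7
```

```bash
python3 - <<'E'
from h import *
plan(get_state(),[.5545,.0693,.049],17.4);print(get_state()["moment"])
E
```

```text
tcp [0.5556 0.0711 0.0495] yaw 17.42 tilt 0.2 F [-0.9  6.   4.2] w 0.056420002934538256 g 83.67677566697239 t 14.05
tool shift cm [-0.16  0.14  0.05] roll 0.02048137248130999
[ 0.80979532  0.18418596 -0.02437042]
```

Call:
{"op": "send_rows", "data": {"steps": [-1,0,-0.1,-0.05,0,-1,0,-0.1,0,0,-1,0,0,0,0]}}

```text
clock: 14.35
position: [0.5554, 0.0715, 0.0492]
ee_rot: [0.0, 0.988, 0.152, 0.001]
contact_force: [1.1, 2.6, 5.2]
width: 0.0563
gripper_force: 84.7
```

Call:
{"op": "send_rows", "data": {"steps": [-1,0,-0.1,0,0,-1,0,-0.1,0,0,-1,0,0,0,0]}}

```text
clock: 14.65
position: [0.5553, 0.0719, 0.0491]
ee_rot: [0.002, 0.988, 0.152, 0.001]
contact_force: [2.1, -4.2, 5.4]
width: 0.0563
gripper_force: 84.8
```

Call:
{"op": "send_rows", "data": {"steps": [-1,0,-0.1,0,0,-1,0,-0.1,0,0,-1,0,0,0,0]}}

```text
clock: 14.95
position: [0.5552, 0.0724, 0.0492]
ee_rot: [0.003, 0.988, 0.153, 0.002]
contact_force: [3.3, -8.5, 5.0]
width: 0.0562
gripper_force: 85.0
```

Call:
{"op": "send_rows", "data": {"steps": [-1,0,0.15,-0.1,0,-1,0,0,0,0,-1,0,0,0,-5,-1,0,0,0,-5,-1,0,0,0,-5,-1,0,0,0,-5,-1,0,0,0,0]}}

```text
clock: 15.65
position: [0.5541, 0.0729, 0.0496]
ee_rot: [0.001, 0.947, 0.322, 0.0]
contact_force: [2.0, -4.5, 3.6]
width: 0.056
gripper_force: 85.8
```

```bash
python3 - <<'E'
from h import *
plan(get_state(),[.5545,.0693,.049],17.4);print(get_state()["moment"])
E
```

```text
tcp [0.5541 0.0729 0.0496] yaw 37.52 tilt 0.12 F [ 2.  -4.5  3.6] w 0.05596681946714064 g 85.76301838795189 t 15.65
tool shift cm [-0.18  0.31  0.06] roll 20.11589337731901
[-0.71176621 -0.4294815   0.22253746]
```

Call:
{"op": "send_rows", "data": {"steps": [-1,0,0,0,-5,-1,0,0,0,-5,-1,0,0,0,-5,-1,0,0,0,-5,-1,0,0,0,-5,-1,0,0,0,0]}}

```text
clock: 16.25
position: [0.5537, 0.0732, 0.0501]
ee_rot: [0.001, 0.855, 0.519, -0.0]
contact_force: [0.0, -3.5, 6.8]
width: 0.0563
gripper_force: 86.1
```

```bash
python3 - <<'E'
from h import *
plan(get_state(),[.5545,.0693,.049],17.4);print(get_state()["moment"])
E
```

```text
tcp [0.5537 0.0732 0.0501] yaw 62.48 tilt 0.08 F [ 0.  -3.5  6.8] w 0.05632808149416761 g 86.13893314904999 t 16.25
tool shift cm [-0.3   0.25  0.11] roll 45.07675337331962
[-0.60377157 -0.30344132  0.16306251]
```

Call:
{"op": "send_rows", "data": {"steps": [-1,0,0,0,-5,-1,0,0,0,0]}}

```text
clock: 16.45
position: [0.5537, 0.0732, 0.0501]
ee_rot: [0.001, 0.832, 0.555, -0.0]
contact_force: [-0.7, -2.9, 8.5]
width: 0.0563
gripper_force: 86.2
```

Call:
{"op": "send_rows", "data": {"steps": [-1,0,0,0,-5,-1,0,0,0,0]}}

```text
clock: 16.65
position: [0.5536, 0.0734, 0.0503]
ee_rot: [0.001, 0.807, 0.591, -0.0]
contact_force: [-0.2, -3.5, 9.0]
width: 0.0564
gripper_force: 86.4
```

```bash
python3 - <<'E'
from h import *
plan(get_state(),[.5545,.0693,.049],17.4);print(get_state()["moment"])
E
```

```text
tcp [0.5536 0.0734 0.0503] yaw 72.46 tilt 0.06 F [-0.2 -3.5  9. ] w 0.05642233100748215 g 86.36557735560928 t 16.65
tool shift cm [-0.36  0.21  0.13] roll 55.05612932059932
[-0.48819555 -0.12495574  0.08588643]
```

Call:
{"op": "send_rows", "data": {"steps": [-1,0,0,0,-4,-1,0,0,0,0]}}

```text
clock: 16.85
position: [0.5536, 0.0735, 0.0505]
ee_rot: [0.0, 0.786, 0.619, -0.0]
contact_force: [0.0, -3.6, 11.0]
width: 0.0567
gripper_force: 86.5
```

Call:
{"op": "send_rows", "data": {"steps": [-1,0,0,0,-4,-1,0,0,0,0]}}

```text
clock: 17.05
position: [0.5536, 0.0735, 0.0507]
ee_rot: [0.001, 0.764, 0.646, 0.0]
contact_force: [-1.0, -2.8, 11.8]
width: 0.0565
gripper_force: 86.6
```

```bash
python3 - <<'E'
from h import *
plan(get_state(),[.5545,.0693,.049],17.4);print(get_state()["moment"])
E
```

```text
tcp [0.5536 0.0735 0.0507] yaw 80.43 tilt 0.06 F [-1.  -2.8 11.8] w 0.05652303390377351 g 86.60305728844833 t 17.05
tool shift cm [-0.4   0.15  0.17] roll 63.03320889917324
[-0.42027364  0.00642046  0.08684256]
```

Call:
{"op": "send_rows", "data": {"steps": [-1,0,0,0,-3,-1,0,0,0,0]}}

```text
clock: 17.25
position: [0.5537, 0.0735, 0.0507]
ee_rot: [0.001, 0.747, 0.665, 0.0]
contact_force: [-1.3, -2.2, 11.0]
width: 0.0563
gripper_force: 86.6
```

Call:
{"op": "send_rows", "data": {"steps": [-1,0,0,-0.1,0,-1,0,0,-0.1,0,-1,0,0,0,0]}}

```text
clock: 17.55
position: [0.5537, 0.0735, 0.0524]
ee_rot: [0.001, 0.747, 0.665, -0.0]
contact_force: [-1.2, -3.3, 10.7]
width: 0.0566
gripper_force: 86.4
```

```bash
python3 - <<'E'
from h import *
plan(get_state(),[.5545,.0693,.049],17.4);print(get_state()["moment"])
E
```

```text
tcp [0.5537 0.0735 0.0524] yaw 83.38 tilt 0.06 F [-1.2 -3.3 10.7] w 0.05662149665514917 g 86.41639733046759 t 17.55
tool shift cm [-0.41  0.13  0.34] roll 65.97592146880993
[-0.42372767 -0.05897826  0.02608139]
```

Call:
{"op": "send_rows", "data": {"steps": [-1,0,0,-0.2,0,-1,0,0,-0.2,0,-1,0,0,0,0]}}

```text
clock: 17.85
position: [0.5531, 0.0739, 0.0549]
ee_rot: [-0.0, 0.747, 0.665, -0.0]
contact_force: [2.2, -2.6, -0.8]
width: 0.0563
gripper_force: 85.3
```

The lid is free: the upward spring force is gone and the tool carries only the lid's weight. Lifting straight up.

Call:
{"op": "send_rows", "data": {"steps": [-1,0,0,-0.3,0,-1,0,0,-0.4,0,-1,0,0,-0.5,0,-1,0,0,-0.5,0,-1,0,0,-0.5,0,-1,0,0,-0.5,0,-1,0,0,-0.3,0,-1,0,0,0,0,-1,0,0,0,0]}}

```text
clock: 18.75
position: [0.5534, 0.0739, 0.0854]
ee_rot: [-0.0, 0.746, 0.666, -0.0]
contact_force: [0.4, -0.5, -1.7]
width: 0.0564
gripper_force: 85.3
```

```bash
python3 - <<'E'
from h import *
plan(get_state(),[.5545,.0715,.0855],17.4)
d=get_image("side");t=get_image("top")
a=cv2.resize(d["color"][170:290,250:350],None,fx=4,fy=4,interpolation=2)
u,v=proj(t,[.5562,.066,0]).astype(int);print(u,v)
b=cv2.resize(t["color"][v-60:v+60,u-50:u+50],None,fx=4,fy=4,interpolation=2)
cv2.imwrite("pics/c6.png",np.hstack([a,b])[:,:,::-1])
for z in(.07,.09,.12): print(z,proj(d,[.5545,.0695,z]))
E
```

```text
tcp [0.5534 0.0739 0.0854] yaw 83.47 tilt 0.01 F [ 0.4 -0.5 -1.7] w 0.0563763932358159 g 85.29273540421855 t 18.75
tool shift cm [-0.23  0.14 -0.01] roll 66.07215013455203
282 239
0.07 [304.30297283 211.24049695]
0.09 [304.06179124 204.79661605]
0.12 [303.68682181 194.77819645]
```

View pics/c6.png

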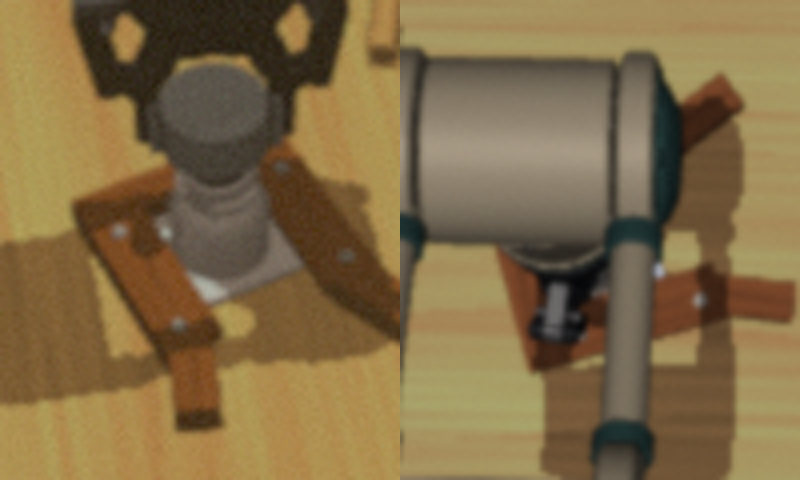

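The side crop shows the lid gripped level over the neck, with its top centred at about (214,103). That matches a lid top at about z = 0.12, or about 20 mm above the mouth. The foot is still home, with its rear corner at about (212,305).

```bash
python3 -c "
from rig import *
print(sign_off())"
```

```text
the job is handed in; nothing more can be done
None
```

The job is handed in: the jar is home in the brown wooden brace, and its lid came free after about 66 degrees and is held level about 2 cm above the mouth, at 18.75 s on the clock.

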